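Press a serving board together in the ratchet clamp

ROBOT

A 7-joint arm with a two-finger parallel gripper is mounted at the origin on the work surface. World frame = base frame: x ahead of the robot, y to its left, z up, the work surface at z = 0. Lengths are in m, angles in rad, forces in N, time in s.
With the tool pointing down it reaches from about 0.4 to 0.85 m from the base axis. Payload 10.4 kg.
Tool frame: the origin (TCP) lies on the centre line of the jaws, within the pads' length; the fingertips stand 8 mm ahead of it and the grasp point (between the pads) lies 11 mm behind it (r.finger_overhang is the distance from the TCP to the fingertips, in m); z points along the fingers, y is the line along which they close (so a half turn about z gives the same grasp; the last joint's range is limited). The gripper opens to 87 mm and grips with 3 to 60 N. Pads are 19 mm wide; open, the fingers measure 117 mm over their backs; the gripper's body (75 mm by 190 mm) begins 51 mm behind the grasp point.
Start: joints at [1.31, 0.332, -0.065, 1.46, 0.022, 1.35, -0.088], TCP at [0.147, -0.607, 0.231] pointing down, gripper open.
Joint ranges: [-2.6, 2.6], [-0.5, 2.12], [-1.47, 1.34], [0.16, 2.42], [-1.27, 4.41], [0.06, 2.06], [-2.6, 2.6]. Speed limits (rad/s): [2.22, 2.22, 2.79, 2.79, 3.14, 3.14, 3.14].

INTERFACE

Orientations are given as a unit quaternion [x, y, z, w].
In Python, from bench import r, vision gives the robot as it stands.
- The arm moves only by the tool drive_tool, never from a script. Its argument "series" is a list of rows, each a list of 2 entries, a list of its own where there are three numbers: the shift along the world's x, y, z in cm, then the turn about the world's z in degrees. A call has exactly 10 rows; each row shifts and turns the commanded pose from where the row before left it; what a row does not reach is not made up. A row lasts 1/8 s, in which the tool goes at most 62.5 mm and 10.7 degrees, less where a joint would pass 70% of its speed; a pose out of reach is approached as far as the arm can. A call with a gripper value outside its range is refused whole. "hand" is the closure, from 0 (fully open) to 1 (shut), set as the call begins (left out, the last holds). The fingers move at their own pace and stop on an object; "newtons" is the grip in N (left out, the last holds). Time passes only in rows, so rows that do not move let the fingers close, or fill a call up. It gives the time, the measured TCP pose, the force, the opening and the grip force at its end, in the units of the state.
- r.read_state(): the state, without advancing time (a new reading comes with each control period).
- vision.camera(name): name is "side" or "top" or "wrist"; returns a dict with "color" (400x640x3 uint8, red, green, blue), "intrinsics" (3x3 intrinsics, pixels), "R" (3x3) and "t" (3): a world point X has camera coordinates R X + t; the wrist camera has in their place "mount" (4x4, takes a point from camera to tool coordinates, whose origin is the TCP and whose axes are the flange's). Camera axes: x right, y down, z forward; pixel columns grow to the right and rows downward; lengths in m; the calibration is good to about 2 mm. A picture is of the moment at which its call begins: read the wrist's pose just before it. There is no depth.
- r.close_job(): hands the job in; it is judged then, once.
The state is a dict: "time": time; "joint_positions": joint angles; "joint_vel": joint speeds; "joint_torque": joint torques, N m; "ee_pos": TCP position; "eef_rot": TCP orientation; "ft_force": force on the tool from outside, world axes, zero at the start; "torque": the same for the moment, N m; "width": finger opening in m; "grip_force": force on a finger pad.
Only numpy, scipy, OpenCV 4.12 (cv2) and the standard library are available. Lean on these libraries where they do the work, as an engineer would, in place of code of your own. Each camera call takes 0.05 s, during which the arm holds its last target. There are 200 camera calls.

TASK

The end piece of the small wooden serving board still stands off on its two dowels. Lay the board flat in the bed of the ratchet clamp, lengthways between the jaws, and pump the trigger until the jaw has pressed the end piece tight against the board; then hold the release button down until the jaw has sprung right back. Leave the board lying in the clamp and do not disturb the other kitchen things.

Things in the scene. Friction and masses are not known exactly. Their poses are not given: they have to be found in the camera images.
- board: Small serving board of pale wood, loose: main part 56 wide (its x) x 112 long (its y) x 22 mm thick. Origin: centre of the main part's underside, z up; 0.2 kg in all. Its separate end piece (56 x 28 x 22 mm, same wood) stands off the main part's -y end on two dowels, gap 8 to 16 mm at the start. It lies flat on the worktop near the clamp. It may go into the clamp either way round.
- end_piece (a joint): Width of the open gap between main part and end piece (m): 0 = pressed tight. It takes about 12 N to move and stays where it is left. The whole board is 140 mm + gap long.
- bed (a point): One-hand ratchet clamp fixed to the worktop. This point: centre of the top of its flat bed (46 mm wide, 22 mm above the worktop), midway between the jaws; x across the clamp, y along it from the sliding jaw towards the fixed jaw, z up. Fixed jaw: face at y = +86 mm, 64 mm wide, top 36 mm above the bed. The opening is 172 mm with the sliding jaw fully back.
- jaw_face (a point): Face of the steel sliding jaw (60 wide, 34 mm tall, top 36 mm above the bed), on the clamp's centre line, 13 mm above the bed; y = -86 mm from the bed point when fully back. Behind it a black housing (y = -114 to -226 mm, 36 mm wide, top 68 mm above the worktop) carries release button, handle and trigger, in this order; its square steel rod sticks out of its back.
- jaw (a joint): Travel of the sliding jaw towards the fixed jaw (m): 0 = fully back, 0.055 = limit. Each full squeeze of the trigger pushes it 7 to 8 mm on; when the trigger is let go it drops back to the last 6 mm tooth it passed (net 6 mm a stroke). A spring takes it right back in under 0.5 s while the release is held down. It reads 0.032 when the board is pressed tight.
- handle_front (a point): Point on the fixed upright handle's face towards the jaws, 105 mm above the worktop, on the centre line; axes as the bed's. The handle is 26 wide, 14 mm thick along y, and rises from the housing to 128 mm above the worktop. The trigger stands behind it, towards -y.
- trigger_grip (a point): Back face (away from the jaws) of the trigger, an upright lever 26 wide, 12 mm thick, top 120 mm above the worktop, hinged 8 mm above the worktop, leaning away from the handle. From handle front to this face: about 51 mm at rest, 28 mm squeezed. Pull it towards the handle: 3 N free, up to 15 N when the dowels go in; it springs back when let go, which each stroke needs.
- trigger (a joint): Trigger angle (rad): 0 = let go, 0.235 = squeezed fully to the handle; it stops short once the board is tight.
- release_top (a point): Centre of the top of the round steel release button (22 mm across) on the housing, between handle (20 mm clear) and jaws, 80 mm above the worktop. It presses straight down 9 mm at most, with 2 to 5 N; from 4 mm on the jaw is free. Let go early, the jaw catches on a tooth: press again. It bobs up to 3 mm while pumping.
- release (a joint): Travel of the release button (m): 0 = up, 0.009 = fully down.
- caddy: Bystander: white tin box with a metal lid, 64 x 117 x 60 mm; origin under its centre.
- mug: Bystander: white mug, 78 mm across, 88 mm tall, handle at its +y; origin under its centre.
- bowl: Bystander: bowl, 120 mm across, 50 mm tall; origin under its centre.
- jar: Bystander: glass jar with a steel lid, 64 mm across, 72 mm tall; origin under its centre.
- spoon: Bystander: wooden spoon lying flat.
- shaker: Bystander: turned dark-wood pepper shaker, 42 mm across, 72 mm tall; origin under its centre.
- mallet: Bystander: wooden mallet lying flat, 220 mm long.
Not all that is in view belongs to the job. Leave any orange or turquoise look-alike of the board alone.

How it is judged:
By the outcome, as a careful person would: the job done as asked, in the order asked, and still so for the second after the job is handed in, with the robot touching nothing.
It also fails if it takes over 67 s, if anything falls off the work surface, if the arm or the gripper's body presses on something with over 40 N, if the wrist force passes 120 N, or if a joint passes its speed limit or range.

## Working session

There is one attempt and no reset: what is moved stays moved. The work goes in short steps, Python scripts to look and compute and a tool call to move; the robot and the scene stay as the last step left them, time stands still between calls to the robot, and variables do not carry over. Pictures are saved under pics/ and viewed, at most 13 in all, crops included, and the job is handed in when it is done.

Besides the shell and the picture viewer there is one more tool, called as name([rows], argument=value, ...), one row to a line, values as JSON. drive_tool: Moves the arm, as the interface text tells. Its arguments: {"type":"object","properties":{"series":{"type":"array"},"hand":{"type":"number"},"newtons":{"type":"number"}},"required":["series"]}

```bash
mkdir -p pics
cat > h.py <<'E'
import numpy as np, cv2
from bench import r, vision
def snap(name,fn=None):
    c=vision.camera(name)
    if fn: cv2.imwrite('pics/'+fn,c['color'][:,:,::-1])
    return c
def ray(c,u,v):
    K=np.array(c['intrinsics']);R=np.array(c['R']);t=np.array(c['t'])
    d=R.T@np.linalg.inv(K)@np.array([u,v,1.]); return -R.T@t,d
def onz(c,u,v,z):
    o,d=ray(c,u,v); return o+d*(z-o[2])/d[2]
def proj(c,X):
    p=np.array(c['intrinsics'])@(np.array(c['R'])@np.array(X)+np.array(c['t'])); return p[:2]/p[2]
E
python3 - <<'E'
from h import *
for n in('top','side'):
    c=snap(n,n+'0.png'); print(n,c['intrinsics'],-np.array(c['R']).T@c['t'],np.array(c['R'])[2])
s=r.read_state();print(s['time'],s['ee_pos'],s['eef_rot'],s['width'])
E
```

```text
top [[395.36972656   0.         322.58184632]
 [  0.         395.36972656 200.35179823]
 [  0.           0.           1.        ]] [ 0.26662781 -0.00142269  1.40088254] [ 0.20648905  0.00929371 -0.97840477]
side [[478.42841019   0.         325.36725694]
 [  0.         478.42841019 201.82865209]
 [  0.           0.           1.        ]] [0.22451656 1.12799329 0.87184594] [ 0.21259701 -0.78944903 -0.57582353]
0.1 [ 0.147137   -0.60709523  0.22985102] [ 9.92941126e-01  1.18606608e-01 -9.53142395e-05 -6.20174839e-04] 0.08710138322053704
```

View pics/top0.png

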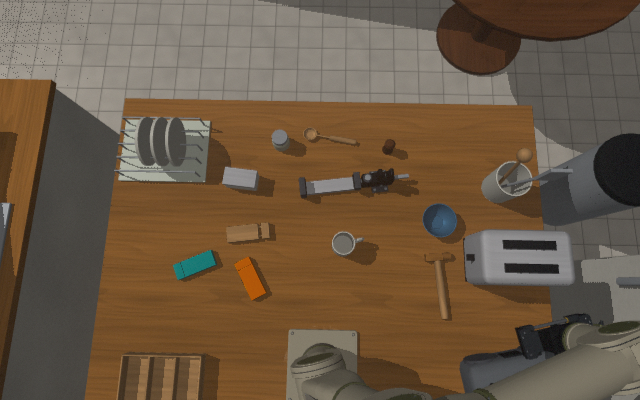

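View pics/side0.png

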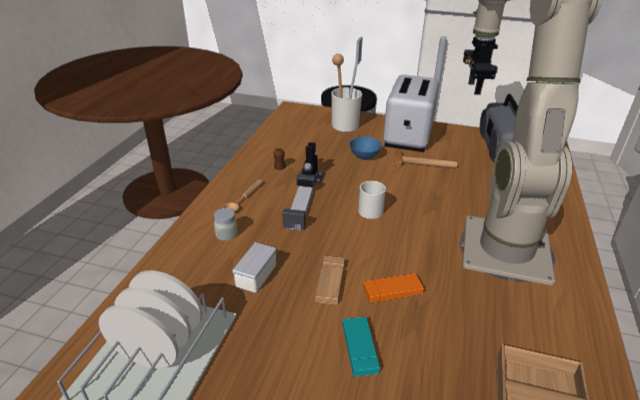

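The candidates in the top image are the pale board (247,233), the orange look-alike (250,278) and the turquoise look-alike (195,265). I pick the pale one, with its end piece at about (264,231). The clamp's fixed jaw is at (305,187) and its housing at (378,180). Next is a close crop and first positions.

Run:
```python
from h import *
c=snap('top');im=c['color']
for n,u,v,z in [('board',247,233,.022),('ep',264,231,.022),('fixjaw',305,187,.058),('rel',366,181,.08),('mug',344,243,.088),('caddy',240,179,.06),('jar',280,138,.07),('shaker',389,146,.07)]: print(n,onz(c,u,v,z).round(3))
cr=im[120:300,160:420,::-1]; cv2.imwrite('pics/crop1.png',cv2.resize(cr,None,fx=3,fy=3,interpolation=cv2.INTER_CUBIC))
print(c['R'].round(3) if hasattr(c['R'],'round') else c['R']); w=vision.camera('wrist');print(np.array(w['mount']).round(4),w['intrinsics'])
```

```text
board [0.435 0.274 0.022]
ep [0.444 0.215 0.022]
fixjaw [0.597 0.074 0.058]
rel [ 0.617 -0.137  0.08 ]
mug [ 0.401 -0.063  0.088]
caddy [0.62  0.303 0.06 ]
jar [0.771 0.168 0.07 ]
shaker [ 0.749 -0.22   0.07 ]
[[ 0.021 -1.    -0.005]
 [-0.978 -0.019 -0.207]
 [ 0.206  0.009 -0.978]]
[[ 4.000e-04 -9.600e-01 -2.800e-01  7.760e-02]
 [ 1.000e+00  4.000e-04  2.000e-04 -8.000e-04]
 [-1.000e-04 -2.800e-01  9.600e-01 -1.547e-01]
 [ 0.000e+00  0.000e+00  0.000e+00  1.000e+00]] [[328.65795028   0.         320.51329513]
 [  0.         328.65795028 204.36802113]
 [  0.           0.           1.        ]]
```

View pics/crop1.png

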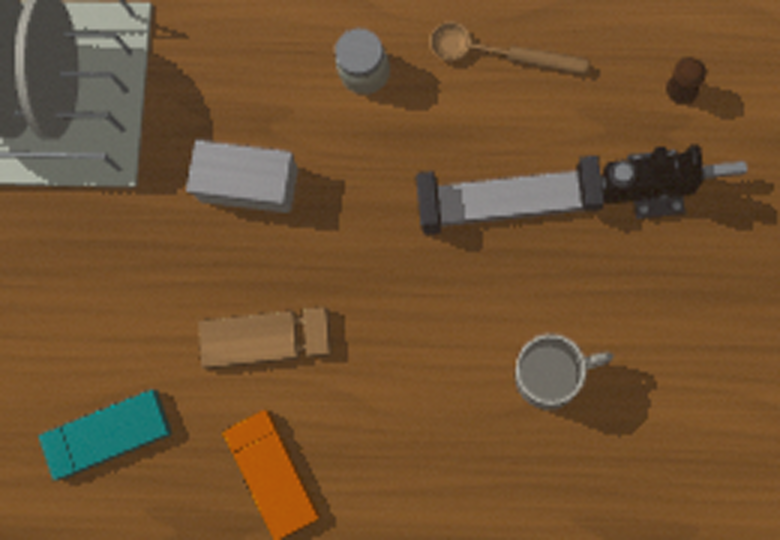

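The crop confirms it: the pale board is at crop (255,338), with its end piece standing off to the right at (315,332). The clamp's fixed jaw is at crop (428,200), its sliding jaw at (591,181), and the steel button at (621,174). Now I move to a wrist view over both.

drive_tool([
  [[3,2.5,0.7],0],
  [[3,2.5,0.7],0],
  [[3,2.5,0.7],0],
  [[3,2.5,0.7],0],
  [[3,2.5,0.7],0],
  [[3,2.5,0.7],0],
  [[3,2.5,0.7],0],
  [[3,2.5,0.7],0],
  [[3,2.5,0.7],0],
  [[3,2.5,0.7],0],
], hand=0, newtons=25)

```text
time: 1.45
ee_pos: [0.448, -0.3565, 0.3007]
eef_rot: [0.993, 0.119, -0.0, 0.0]
ft_force: [0.7, -0.3, -0.7]
width: 0.087
grip_force: 0.0
```

drive_tool([
  [[0.5,4.5,0],0],
  [[0.5,4.5,0],0],
  [[0.5,4.5,0],0],
  [[0.5,4.5,0],0],
  [[0.5,4.5,0],0],
  [[0.5,4.5,0],0],
  [[0.5,4.5,0],0],
  [[0.5,4.5,0],0],
  [[0.5,4.5,0],0],
  [[0,0,0],0],
])

```text
time: 2.7
ee_pos: [0.4919, 0.0515, 0.3007]
eef_rot: [0.993, 0.122, 0.0, -0.0]
ft_force: [0.0, -0.8, -0.3]
width: 0.0871
grip_force: 0.0
```

```bash
cat >> h.py <<'E'
from scipy.spatial.transform import Rotation as Ro
def wsnap(fn=None):
    s=r.read_state(); c=vision.camera('wrist')
    T=np.eye(4);T[:3,:3]=Ro.from_quat(s['eef_rot']).as_matrix();T[:3,3]=s['ee_pos']
    W=np.linalg.inv(T@np.array(c['mount'])); c['R']=W[:3,:3];c['t']=W[:3,3]
    if fn: cv2.imwrite('pics/'+fn,c['color'][:,:,::-1])
    return c,s
E
python3 - <<'E'
from h import *
c,s=wsnap('w1.png');print(s['time'],s['ee_pos'],Ro.from_quat(s['eef_rot']).as_matrix().round(3),s['joint_positions'])
import pickle;pickle.dump({k:np.array(c[k]) for k in('color','intrinsics','R','t')},open('w1.pkl','wb'))
E
```

```text
2.7 [0.49194815 0.05146097 0.30067552] [[ 0.97   0.242  0.   ]
 [ 0.242 -0.97   0.001]
 [ 0.    -0.001 -1.   ]] [ 0.46104713  0.05409347 -0.67466695  1.65299321  0.03315941  1.44600364
 -1.54378737]
```

View pics/w1.png

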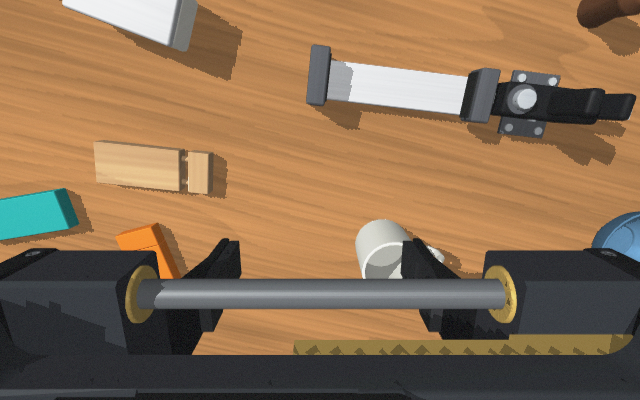

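The wrist view shows the main part of the board at (140,165) and the end piece at (200,173). The bed runs from (330,80) to (465,92), the fixed jaw is at (318,75), the sliding jaw at (480,95) and the button at (523,98). Next I measure them.

Run:
```python
from h import *
import pickle;c=pickle.load(open('w1.pkl','rb'))
hsv=cv2.cvtColor(c['color'],cv2.COLOR_RGB2HSV)
print(hsv[165,130],hsv[172,203],hsv[120,130],hsv[190,130],hsv[85,420],hsv[95,523],hsv[65,340])
def show(name,m,roi,z,n=4):
    u0,v0,u1,v1=roi;k=np.zeros_like(m);k[v0:v1,u0:u1]=m[v0:v1,u0:u1]
    k=cv2.morphologyEx(k,cv2.MORPH_OPEN,np.ones((3,3)))
    cs=cv2.findContours(k,cv2.RETR_EXTERNAL,cv2.CHAIN_APPROX_NONE)[0]
    for q in sorted(cs,key=cv2.contourArea)[::-1][:n]:
        if cv2.contourArea(q)<60: continue
        W=np.array([onz(c,*p[0],z)[:2] for p in q],np.float32)
        (x,y),(a,b),t=cv2.minAreaRect(W*1000); bx=cv2.boxPoints(((x,y),(a,b),t))
        print(name,cv2.boundingRect(q),'ctr',round(x,1),round(y,1),'size',round(a,1),round(b,1),'ang',round(t,1))
H,S,V=[hsv[:,:,i].astype(int) for i in range(3)]
pale=((S<int(hsv[165,130][1])+25)&(V>120)).astype(np.uint8)
show('board',pale,(85,130,225,205),.022)
show('bed',((S<40)&(V>150)).astype(np.uint8),(325,55,475,120),.022)
show('button',((S<60)&(V>150)).astype(np.uint8),(505,80,540,118),.08)
show('fixjaw',((S<70)&(V<125)).astype(np.uint8),(300,40,332,110),.058)
show('slide',((S<70)&(V<125)).astype(np.uint8),(455,60,500,125),.058)
cv2.imwrite('pics/w1c.png',cv2.resize(c['color'][20:200,80:640,::-1],None,fx=1.4,fy=1.4))
ct=c
# table points of key features by hand
for n,u,v,z in [('bar1',470,70,.022)]: print(onz(c,u,v,z))
```

```text
[ 17 101 224] [ 16 102 223] [ 15 138 190] [ 14 139 194] [100   3 232] [101  13 213] [102   7 178]
board (93, 140, 87, 51) ctr 437.7 290.5 size 58.9 111.4 ang 7.6
board (182, 150, 27, 45) ctr 448.0 214.1 size 59.0 34.7 ang 7.3
bed (328, 61, 139, 53) ctr 614.2 -14.4 size 45.2 169.5 ang 7.6
button (514, 89, 23, 20) ctr 630.9 -141.6 size 19.7 24.2 ang 14.0
fixjaw (306, 45, 25, 61) ctr 601.1 82.1 size 63.4 23.4 ang 7.6
slide (460, 68, 40, 55) ctr 625.7 -105.0 size 58.9 45.8 ang 14.0
[ 0.65551023 -0.09577026  0.022     ]
```

drive_tool([
  [[-0.6,2.55,-1.1],9.3],
  [[-0.6,2.55,-1.1],9.3],
  [[-0.6,2.55,-1.1],9.3],
  [[-0.6,2.55,-1.1],9.3],
  [[-0.6,2.55,-1.1],9.3],
  [[-0.6,2.55,-1.1],9.3],
  [[-0.6,2.55,-1.1],9.3],
  [[-0.6,2.55,-1.1],9.3],
  [[-0.6,2.55,-1.2],9.2],
  [[0,0,0],0],
], hand=0.25)

```text
time: 4.0
ee_pos: [0.4376, 0.2772, 0.1996]
eef_rot: [0.66, 0.751, -0.001, -0.001]
ft_force: [0.5, 0.6, 0.1]
width: 0.0653
grip_force: 0.0
```

Run:
```python
from h import *
c,s=wsnap('w2.png');M=Ro.from_quat(s['eef_rot']).as_matrix();print(s['time'],s['ee_pos'],np.degrees(np.arctan2(M[1,1],M[0,1])),s['width'],s['joint_positions'].round(2) if hasattr(s['joint_positions'],'round') else s['joint_positions'])
hsv=cv2.cvtColor(c['color'],cv2.COLOR_RGB2HSV);H,S,V=[hsv[:,:,i].astype(int) for i in range(3)]
m=cv2.morphologyEx(((S<120)&(S>70)&(V>120)&(H<25)).astype(np.uint8),cv2.MORPH_OPEN,np.ones((3,3)))
org=cv2.morphologyEx(((S>220)&(V>150)&(H<20)).astype(np.uint8),cv2.MORPH_OPEN,np.ones((3,3)))
for n,k in(('pale',m),('or',org)):
  for q in cv2.findContours(k,cv2.RETR_EXTERNAL,cv2.CHAIN_APPROX_NONE)[0]:
    if cv2.contourArea(q)<300: continue
    W=np.array([onz(c,*p[0],.022)[:2] for p in q],np.float32)*1000
    print(n,cv2.boundingRect(q),np.round(cv2.minAreaRect(W),1) if 0 else cv2.minAreaRect(W),cv2.boxPoints(cv2.minAreaRect(W)).round(0).tolist())
```

```text
4.0 [0.43762811 0.27724253 0.19963988] 7.34962049162017 0.06534842862337027 [ 0.2   0.23 -0.95  1.74  0.2   1.27 -0.67]
pale (292, 117, 57, 142) ((438.7253112792969, 271.67742919921875), (55.58662796020508, 150.76185607910156), 7.647736072540283) [[401.0, 343.0], [421.0, 193.0], [476.0, 201.0], [456.0, 350.0]]
```

View pics/w2.png

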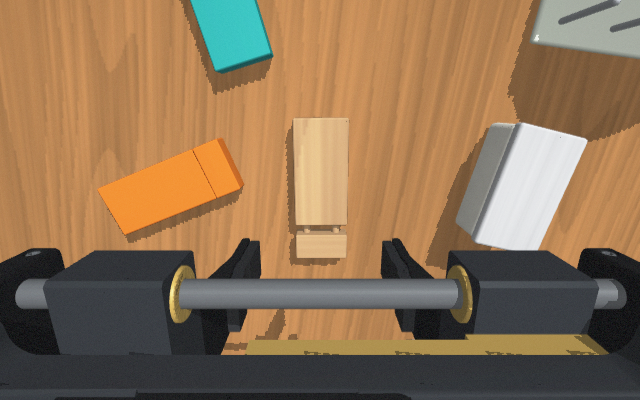

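The view shows the board between the fingers: main part (320,170), end piece (321,245). The orange look-alike's nearest corner is (243,185), clear of the left finger.

drive_tool([
  [[0,0,-2.2],0.3],
  [[0,0,-2.2],0],
  [[0,0,-2.2],0],
  [[0,0,-2.2],0],
  [[0,0,-2.2],0],
  [[0,0,-2.2],0],
  [[0,0,-2.2],0],
  [[0,0,-2.2],0],
  [[0,0,-0.8],0],
  [[0,0,-0.4],0],
], hand=0.1)

```text
time: 5.3
ee_pos: [0.4385, 0.2768, 0.0124]
eef_rot: [0.66, 0.752, -0.0, 0.0]
ft_force: [-0.0, -0.3, -0.3]
width: 0.0785
grip_force: 0.0
```

drive_tool([
  [[0,0,0],0],
  [[0,0,0],0],
  [[0,0,0],0],
  [[0,0,0],0],
  [[0,0,0],0],
  [[0,0,0.5],0],
  [[0,0,1.5],0],
  [[0,0,2.5],0],
  [[0,0,2.5],0],
  [[0,0,1.5],0],
], hand=1, newtons=25)

```text
time: 6.55
ee_pos: [0.4386, 0.2774, 0.0994]
eef_rot: [0.659, 0.752, 0.001, 0.0]
ft_force: [-0.0, -0.3, -2.8]
width: 0.0559
grip_force: 25.0
```

drive_tool([
  [[1.9,-3.1,0.2],0],
  [[1.9,-3.1,0.2],0],
  [[1.9,-3.1,0],0],
  [[1.9,-3.1,0],0],
  [[1.9,-3.1,0],0],
  [[1.9,-3.1,0],0],
  [[1.9,-3.1,0],0],
  [[1.9,-3.1,0],0],
  [[2.2,-3.0,0],0],
  [[0,0,0],0],
])

```text
time: 7.8
ee_pos: [0.6132, -0.0046, 0.1012]
eef_rot: [0.661, 0.75, -0.0, 0.0]
ft_force: [-0.5, 0.2, -1.9]
width: 0.056
grip_force: 25.0
```

Run:
```python
from h import *
c,s=wsnap('w3.png');M=Ro.from_quat(s['eef_rot']).as_matrix();print(s['time'],s['ee_pos'],np.degrees(np.arctan2(M[1,1],M[0,1])),s['width'])
snap('side','s3.png')
a=cv2.imread('pics/w3.png');b=cv2.imread('pics/s3.png')[120:250,240:420]
b=cv2.resize(b,(553,400),interpolation=cv2.INTER_CUBIC)
cv2.imwrite('pics/m3.png',cv2.resize(np.hstack([a,b]),(800,268),interpolation=cv2.INTER_AREA))
cv2.imwrite('pics/m3.png',np.vstack([cv2.resize(a[:260],(738,300)),cv2.resize(b,(738,300))]))
```

```text
7.8 [ 0.61317026 -0.0045869   0.10119224] 7.239406914879862 0.05603419413851411
```

View pics/m3.png

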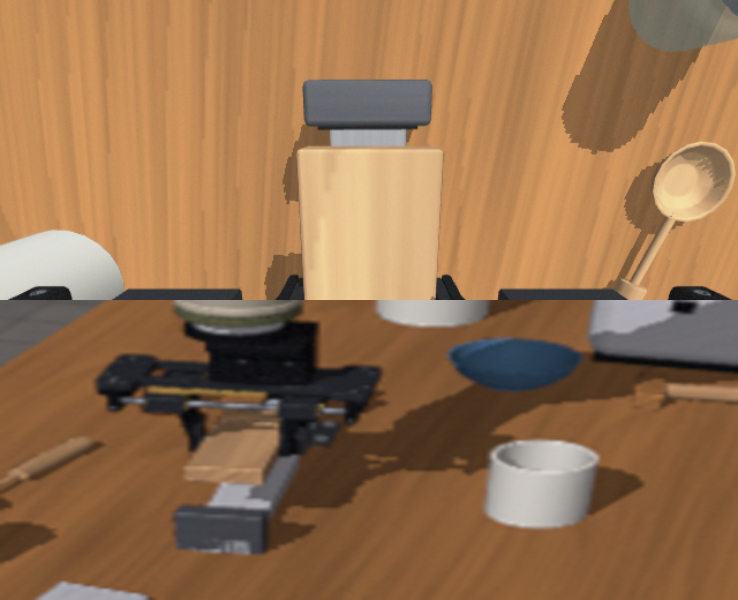

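The fixed jaw's near edge is at w3 pixel (318,108) and the board's front edge at (321,129). The lateral alignment looks right. Next I put numbers on the remaining gap.

Run:
```python
from h import *
c,s=wsnap()
th=np.radians(7.5);ex=np.array([np.cos(th),np.sin(th)]);ey=np.array([-np.sin(th),np.cos(th)]);p=np.array(s['ee_pos'])[:2]
for n,u,v,z in [('jaw near edge',318.3,108.5,.058),('jawL',263.5,108.5,.058),('jawR',374,108.5,.058),('bedL',287,120,.022),('bedR',352,120,.022),('board edge',320.9,129,.1108),('bdL',258.5,131,.1108),('bdR',383,131,.1108)]:
    X=onz(c,u,v,z)[:2]; print(n,X.round(4),'ac/along',(1000*np.array([(X-p)@ex,(X-p)@ey])).round(1))
```

```text
jaw near edge [0.6011 0.0763] ac/along [-0.7 77.8]
jawL [0.5696 0.0722] ac/along [-32.4  77.8]
jawR [0.633  0.0806] ac/along [31.6 77.8]
bedL [0.5804 0.0659] ac/along [-22.6  70.2]
bedR [0.6249 0.0718] ac/along [22.3 70.2]
board edge [0.6036 0.0681] ac/along [ 0.8 69.2]
bdL [0.577  0.0637] ac/along [-26.2  68.4]
bdR [0.6304 0.0708] ac/along [27.6 68.4]
```

drive_tool([
  [[-0.1,0.2,-0.8],0.3],
  [[0,0,-0.8],0],
  [[0,0,-0.8],0],
  [[0,0,-0.8],0],
  [[0,0,-0.8],0],
  [[0,0,-0.8],0],
  [[0,0,-0.8],0],
  [[0,0,-0.6],0],
  [[0,0,-0.4],0],
  [[0,0,0],0],
])

```text
time: 9.2
ee_pos: [0.6113, 0.0011, 0.0355]
eef_rot: [0.657, 0.754, 0.0, 0.0]
ft_force: [-0.6, -0.7, -2.0]
width: 0.0559
grip_force: 25.0
```

drive_tool([
  [[0,0,-0.1],-0.3],
  [[0,0,0],0],
  [[0,0,0],0],
  [[0,0,0],0],
  [[0,0,1],0],
  [[0,0,3],0],
  [[0,0,4],0],
  [[0,0,4],0],
  [[0,0,4],0],
  [[0,0,4],0],
], hand=0.1)

```text
time: 10.45
ee_pos: [0.6111, 0.0012, 0.2368]
eef_rot: [0.659, 0.752, 0.0, 0.0]
ft_force: [0.1, 0.5, -0.5]
width: 0.0784
grip_force: 0.0
```

drive_tool([
  [[0.3,-2.1,0],-10],
  [[0.3,-2.1,0],-10],
  [[0.3,-2.1,0],-10],
  [[0.3,-2.1,0],-10],
  [[0.3,-2.1,0],-10],
  [[0.3,-2.1,0],-10],
  [[0.3,-2.1,0],-10],
  [[0.3,-2.1,0],-10],
  [[0.2,-1.9,0],-10],
  [[0,0,0],0],
], hand=0)

```text
time: 11.7
ee_pos: [0.6371, -0.1874, 0.235]
eef_rot: [0.998, 0.065, 0.0, 0.0]
ft_force: [0.4, 0.1, 0.2]
width: 0.087
grip_force: 0.0
```

Run:
```python
from h import *
c,s=wsnap('w4.png');M=Ro.from_quat(s['eef_rot']).as_matrix();print(s['time'],s['ee_pos'],np.degrees(np.arctan2(M[1,1],M[0,1])),s['width'],np.round(s['joint_positions'],2))
import pickle;pickle.dump({k:np.array(c[k]) for k in('color','intrinsics','R','t')},open('w4.pkl','wb'))
```

```text
11.7 [ 0.63707451 -0.18737011  0.23499659] -82.54392959080607 0.08696466071943346 [ 0.53  0.45 -0.45  1.32  0.19  1.41 -1.35]
```

View pics/w4.png

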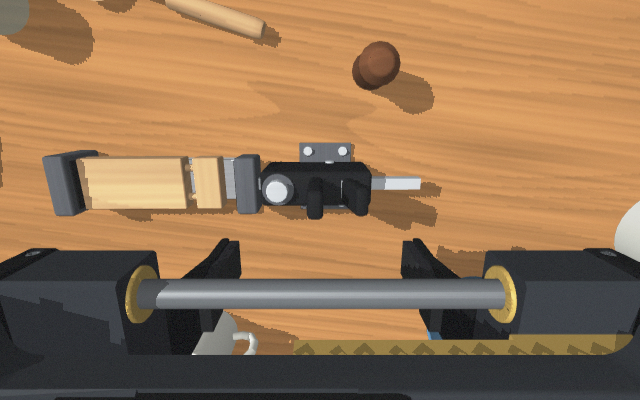

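The board lies in the bed at (140,182), and the end piece at (207,182) faces the sliding jaw at (247,184). The button is at (277,191), the handle top at (315,212) and the trigger top at (357,210).

Run:
```python
from h import *
import pickle;c=pickle.load(open('w4.pkl','rb'))
p=np.array([.63707,-.18737])
th=np.radians(7.5);ex=np.array([np.cos(th),np.sin(th)]);ey=np.array([-np.sin(th),np.cos(th)])
g=c['color'].astype(int)
print(g[212,300:375].sum(1).tolist()); print(g[216,300:375].sum(1).tolist())
for n,u,v,z in [('button',277,191,.08),('handle L',307,214,.128),('handle R',324,214,.128),('trigR',369,210,.12),('handle bot',315,220,.128),('handle top-far',315,178,.128),('trigfar',345,178,.12)]:
    X=onz(c,u,v,z)[:2]; print(n,X.round(4),'ac/along',(1000*np.array([(X-p)@ex,(X-p)@ey])).round(1))
```

```text
[292, 292, 280, 299, 284, 289, 240, 139, 135, 147, 151, 144, 146, 139, 133, 144, 127, 145, 134, 125, 107, 97, 96, 251, 278, 282, 266, 310, 293, 299, 280, 280, 284, 300, 303, 279, 276, 282, 280, 285, 280, 280, 285, 292, 311, 313, 289, 280, 290, 306, 307, 286, 254, 183, 139, 126, 138, 149, 148, 147, 130, 135, 138, 125, 134, 123, 110, 122, 284, 288, 283, 280, 272, 274, 266]
[289, 286, 286, 287, 286, 292, 292, 300, 154, 131, 140, 143, 131, 136, 139, 131, 122, 136, 136, 113, 109, 106, 221, 433, 447, 445, 442, 438, 439, 424, 438, 435, 425, 423, 431, 427, 426, 423, 423, 425, 422, 425, 418, 421, 420, 411, 410, 408, 421, 419, 412, 411, 411, 412, 416, 416, 416, 410, 344, 294, 278, 285, 272, 343, 417, 414, 418, 409, 426, 423, 418, 410, 422, 317, 312]
button [ 0.6322 -0.1447] ac/along [ 0.7 42.9]
handle L [ 0.6283 -0.1764] ac/along [-7.2 12.1]
handle R [ 0.6302 -0.1905] ac/along [-7.2 -2.2]
trigR [ 0.6362 -0.2287] ac/along [ -6.2 -40.9]
handle bot [ 0.624  -0.1837] ac/along [-12.5   5.4]
handle top-far [ 0.6596 -0.1791] ac/along [23.4  5.2]
trigfar [ 0.6612 -0.2041] ac/along [ 21.8 -19.7]
```

drive_tool([
  [[0.07,-0.15,-1.0],0],
  [[0,0,-1.8],0],
  [[0,0,-1.8],0],
  [[0,0,-1.8],0],
  [[0,0,-1.8],0],
  [[0,0,-1.8],0],
  [[0,0,-1.6],0],
  [[0,0,-1.2],0],
  [[0,0,-0.5],0],
  [[0,0,0],0],
])

```text
time: 13.0
ee_pos: [0.638, -0.1874, 0.1015]
eef_rot: [0.998, 0.066, -0.0, 0.0]
ft_force: [0.1, -0.1, -0.2]
width: 0.0868
grip_force: 0.0
```

drive_tool([
  [[0,0,0],0],
  [[0,0,0],0],
  [[0,0,0],0],
  [[0,0,0],0],
  [[0,0,0],0],
  [[0,0,0],0],
  [[0,0,0],0],
  [[0,0,0],0],
  [[0,0,0],0],
  [[0,0,0],0],
], hand=1, newtons=25)

```text
time: 14.25
ee_pos: [0.6384, -0.1892, 0.1024]
eef_rot: [0.998, 0.065, 0.001, 0.001]
ft_force: [1.1, -6.1, 3.9]
width: 0.0276
grip_force: 25.0
```

drive_tool([
  [[0,0,0],0],
  [[0,0,0],0],
  [[0,0,0],0],
  [[0,0,0],0],
  [[0,0,0],0],
  [[0,0,0],0],
  [[0,0,0],0],
  [[0,0,0],0],
  [[0,0,0],0],
  [[0,0,0],0],
], hand=0)

```text
time: 15.5
ee_pos: [0.638, -0.1873, 0.1016]
eef_rot: [0.998, 0.066, 0.0, 0.0]
ft_force: [0.5, -0.3, 1.0]
width: 0.0865
grip_force: 0.0
```

Run:
```python
from h import *
c,s=wsnap('w5.png');t=snap('top')
a=cv2.resize(cv2.imread('pics/w5.png')[90:300,0:420],(800,400));b=cv2.resize(t['color'][160:210,290:415,::-1],(500,200),interpolation=cv2.INTER_CUBIC)
f=np.zeros((600,800,3),np.uint8);f[:400]=a;f[400:,:500]=b;cv2.imwrite('pics/m5.png',f)
```

```text
(no output)
```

View pics/m5.png

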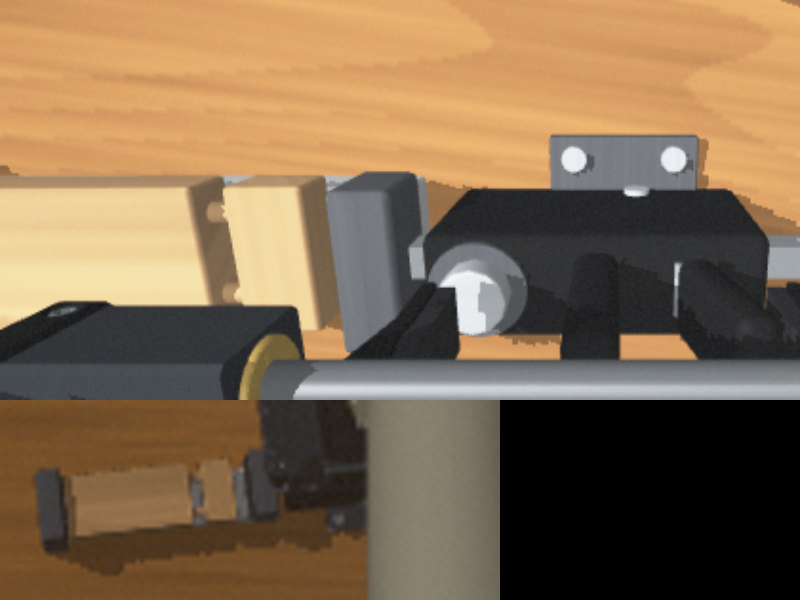

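The jaw has moved off the housing, with its rod showing at (418,255), and it now nears the end piece at (275,255). I keep pumping.

drive_tool([
  [[0,0,0],0],
  [[0,0,0],0],
  [[0,0,0],0],
  [[0,0,0],0],
  [[0,0,0],0],
  [[0,0,0],0],
  [[0,0,0],0],
  [[0,0,0],0],
  [[0,0,0],0],
  [[0,0,0],0],
], hand=1)

```text
time: 16.85
ee_pos: [0.6383, -0.1892, 0.1023]
eef_rot: [0.998, 0.065, 0.001, 0.001]
ft_force: [0.3, -7.6, 4.7]
width: 0.0274
grip_force: 25.0
```

drive_tool([
  [[0,0,0],0],
  [[0,0,0],0],
  [[0,0,0],0],
  [[0,0,0],0],
  [[0,0,0],0],
  [[0,0,0],0],
  [[0,0,0],0],
  [[0,0,0],0],
  [[0,0,0],0],
  [[0,0,0],0],
], hand=0)

```text
time: 18.1
ee_pos: [0.638, -0.1873, 0.1017]
eef_rot: [0.998, 0.066, 0.0, 0.0]
ft_force: [-1.0, -0.4, -0.6]
width: 0.0868
grip_force: 0.0
```

drive_tool([
  [[0,0,0],0],
  [[0,0,0],0],
  [[0,0,0],0],
  [[0,0,0],0],
  [[0,0,0],0],
  [[0,0,0],0],
  [[0,0,0],0],
  [[0,0,0],0],
  [[0,0,0],0],
  [[0,0,0],0],
], hand=1)

```text
time: 19.35
ee_pos: [0.6383, -0.1892, 0.1024]
eef_rot: [0.998, 0.065, 0.001, 0.001]
ft_force: [0.6, -6.5, 5.1]
width: 0.0277
grip_force: 25.0
```

drive_tool([
  [[0,0,0],0],
  [[0,0,0],0],
  [[0,0,0],0],
  [[0,0,0],0],
  [[0,0,0],0],
  [[0,0,0],0],
  [[0,0,0],0],
  [[0,0,0],0],
  [[0,0,0],0],
  [[0,0,0],0],
], hand=0)

```text
time: 20.6
ee_pos: [0.638, -0.1873, 0.1017]
eef_rot: [0.998, 0.066, 0.0, 0.0]
ft_force: [-0.4, 0.1, 0.2]
width: 0.0871
grip_force: 0.0
```

drive_tool([
  [[0,0,0],0],
  [[0,0,0],0],
  [[0,0,0],0],
  [[0,0,0],0],
  [[0,0,0],0],
  [[0,0,0],0],
  [[0,0,0],0],
  [[0,0,0],0],
  [[0,0,0],0],
  [[0,0,0],0],
], hand=1)

```text
time: 21.85
ee_pos: [0.6384, -0.1893, 0.1028]
eef_rot: [0.998, 0.065, 0.001, 0.001]
ft_force: [-0.6, -6.4, 7.2]
width: 0.0278
grip_force: 25.0
```

drive_tool([
  [[0,0,0],0],
  [[0,0,0],0],
  [[0,0,0],0],
  [[0,0,0],0],
  [[0,0,0],0],
  [[0,0,0],0],
  [[0,0,0],0],
  [[0,0,0],0],
  [[0,0,0],0],
  [[0,0,0],0],
], hand=0)

```text
time: 23.1
ee_pos: [0.638, -0.1873, 0.1016]
eef_rot: [0.998, 0.066, 0.0, 0.0]
ft_force: [-0.2, 0.6, -0.5]
width: 0.0871
grip_force: 0.0
```

drive_tool([
  [[0,0,0],0],
  [[0,0,0],0],
  [[0,0,0],0],
  [[0,0,0],0],
  [[0,0,0],0],
  [[0,0,0],0],
  [[0,0,0],0],
  [[0,0,0],0],
  [[0,0,0],0],
  [[0,0,0],0],
], hand=1)

```text
time: 24.35
ee_pos: [0.6384, -0.1893, 0.1032]
eef_rot: [0.998, 0.065, 0.001, 0.001]
ft_force: [-1.4, -6.2, 10.2]
width: 0.0274
grip_force: 25.0
```

drive_tool([
  [[0,0,0],0],
  [[0,0,0],0],
  [[0,0,0],0],
  [[0,0,0],0],
  [[0,0,0],0],
  [[0,0,0],0],
  [[0,0,0],0],
  [[0,0,0],0],
  [[0,0,0],0],
  [[0,0,0],0],
], hand=0)

```text
time: 25.6
ee_pos: [0.638, -0.1873, 0.1016]
eef_rot: [0.998, 0.066, 0.0, 0.0]
ft_force: [0.5, -0.1, -1.0]
width: 0.0869
grip_force: 0.0
```

drive_tool([
  [[0,0,0],0],
  [[0,0,0],0],
  [[0,0,0],0],
  [[0,0,0],0],
  [[0,0,0],0],
  [[0,0,0],0],
  [[0,0,0],0],
  [[0,0,0],0],
  [[0,0,0],0],
  [[0,0,0],0],
], hand=1)

```text
time: 26.85
ee_pos: [0.6387, -0.1923, 0.1033]
eef_rot: [0.998, 0.064, 0.001, 0.003]
ft_force: [1.5, -13.5, 7.1]
width: 0.0339
grip_force: 24.3
```

Run:
```python
from h import *
c,s=wsnap('w6.png');print(s['width'],s['ee_pos'],s['ft_force'])
cv2.imwrite('pics/m6.png',cv2.resize(cv2.imread('pics/w6.png')[110:310,0:400],(800,400)))
```

```text
0.0338898323419545 [ 0.63872457 -0.1922784   0.10327732] [  1.54861142 -13.47062419   7.09149026]
```

View pics/m6.png

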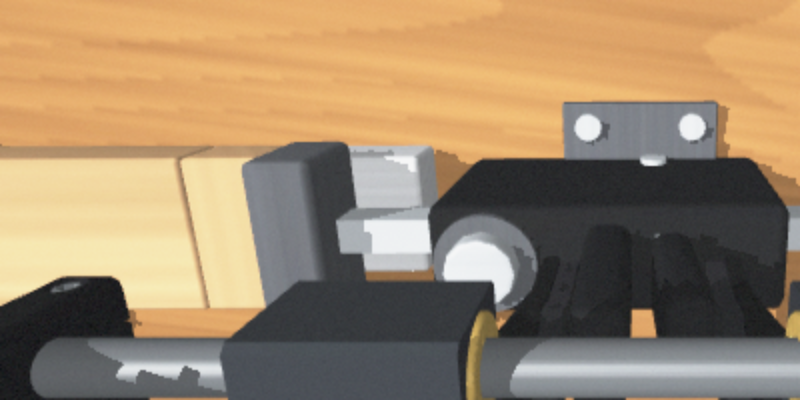

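The gap has closed to a thin seam at (195,230), with the jaw face hard against the end piece. I check that it is tight with a slightly firmer squeeze.

drive_tool([
  [[0,0,0],0],
  [[0,0,0],0],
  [[0,0,0],0],
  [[0,0,0],0],
  [[0,0,0],0],
  [[0,0,0],0],
  [[0,0,0],0],
  [[0,0,0],0],
  [[0,0,0],0],
  [[0,0,0],0],
], hand=1, newtons=33)

```text
time: 28.15
ee_pos: [0.6386, -0.1917, 0.1033]
eef_rot: [0.998, 0.064, 0.001, 0.003]
ft_force: [-0.1, -11.3, 7.8]
width: 0.0324
grip_force: 32.3
```

drive_tool([
  [[0,0,0],0],
  [[0,0,0],0],
  [[0,0,0],0],
  [[0,0,0],0],
  [[0,0,0],0],
  [[0,0,0],0],
  [[0,0,0],0],
  [[0,0,0],0],
  [[0,0,0],0],
  [[0,0,0],0],
], hand=0)

```text
time: 29.4
ee_pos: [0.638, -0.1873, 0.1016]
eef_rot: [0.998, 0.066, 0.0, -0.0]
ft_force: [-0.5, -0.2, 0.4]
width: 0.087
grip_force: 0.0
```

drive_tool([
  [[0,0,0],0],
  [[0,0,0],0],
  [[0,0,0],0],
  [[0,0,0],0],
  [[0,0,0],0],
  [[0,0,0],0],
  [[0,0,0],0],
  [[0,0,0],0],
  [[0,0,0],0],
  [[0,0,0],0],
], hand=1)

```text
time: 30.65
ee_pos: [0.6387, -0.1918, 0.103]
eef_rot: [0.998, 0.064, 0.001, 0.003]
ft_force: [2.1, -11.6, 4.3]
width: 0.0324
grip_force: 32.2
```

drive_tool([
  [[0,0,0],0],
  [[0,0,0],0],
  [[0,0,0],0],
  [[0,0,0],0],
  [[0,0,0],0],
  [[0,0,0],0],
  [[0,0,0],0],
  [[0,0,0],0],
  [[0,0,0],0],
  [[0,0,0],0],
], hand=0)

```text
time: 31.9
ee_pos: [0.638, -0.1873, 0.1016]
eef_rot: [0.998, 0.066, 0.0, -0.0]
ft_force: [0.6, -0.1, -0.3]
width: 0.087
grip_force: 0.0
```

It stays tight: the trigger stopped short the same way twice. Next is the release button.

drive_tool([
  [[0,0,1.5],0],
  [[0,0,2.5],0],
  [[0,0,2.0],0],
  [[-0.2,1.4,0],0],
  [[-0.2,1.4,0],0],
  [[-0.2,1.48,0],0],
  [[0,0,0],0],
  [[0,0,0],0],
  [[0,0,0],0],
  [[0,0,0],0],
], hand=0)

```text
time: 33.15
ee_pos: [0.6319, -0.1451, 0.1615]
eef_rot: [0.998, 0.065, -0.0, 0.0]
ft_force: [-0.3, -0.4, 0.1]
width: 0.0872
grip_force: 0.0
```

drive_tool([
  [[0,0,0],0],
  [[0,0,0],0],
  [[0,0,0],0],
  [[0,0,0],0],
  [[0,0,-1],0],
  [[0,0,-1.5],0],
  [[0,0,-1.5],0],
  [[0,0,-1.2],0],
  [[0,0,-0.8],0],
  [[0,0,-0.4],0],
], hand=1, newtons=10)

```text
time: 34.4
ee_pos: [0.6318, -0.1446, 0.097]
eef_rot: [0.998, 0.066, -0.0, -0.0]
ft_force: [-0.7, -0.7, -0.1]
width: 0.0015
grip_force: 0.0
```

drive_tool([
  [[0,0,-0.6],0],
  [[0,0,-0.5],0],
  [[0,0,-0.4],0],
  [[0,0,-0.2],0],
  [[0,0,0],0],
  [[0,0,0],0],
  [[0,0,0],0],
  [[0,0,0],0],
  [[0,0,0],0],
  [[0,0,0],0],
])

```text
time: 35.65
ee_pos: [0.6322, -0.1445, 0.0807]
eef_rot: [0.998, 0.066, 0.0, 0.0]
ft_force: [0.2, 3.6, 4.5]
width: 0.0006
grip_force: 2.4
```

Run:
```python
from h import *
c,s=wsnap('w7.png');t=snap('top')
a=cv2.resize(cv2.imread('pics/w7.png')[80:300,0:440],(800,400));b=cv2.resize(t['color'][160:210,290:415,::-1],(500,200),interpolation=cv2.INTER_CUBIC)
f=np.zeros((600,800,3),np.uint8);f[:400]=a;f[400:,:500]=b;cv2.imwrite('pics/m7.png',f)
```

```text
(no output)
```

View pics/m7.png

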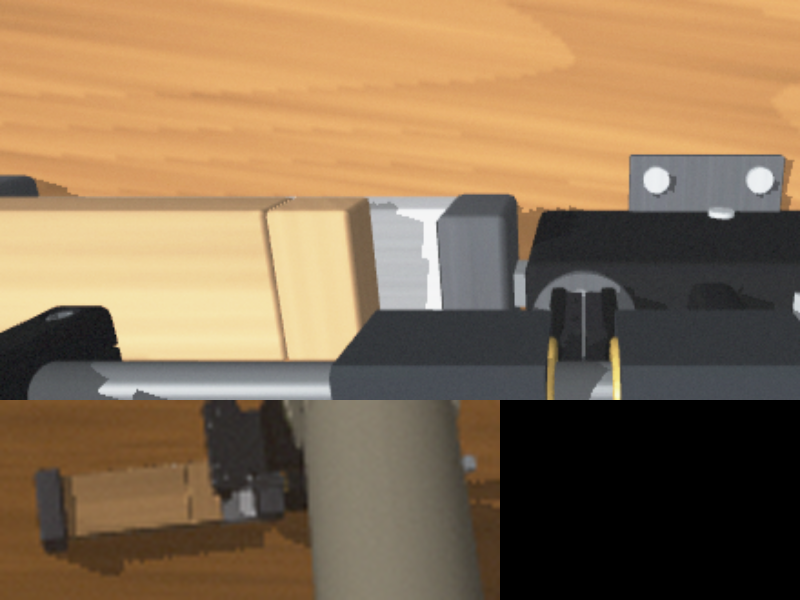

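The jaw has sprung back: its face is at (440,260), well clear of the end piece at (375,260), and the joint stays closed at (275,285). I hold a little longer, then lift and measure.

drive_tool([
  [[0,0,-0.1],0],
  [[0,0,0],0],
  [[0,0,0],0],
  [[0,0,0],0],
  [[0,0,0],0],
  [[0,0,0],0],
  [[0,0,0],0],
  [[0,0,0],0],
  [[0,0,0],0],
  [[0,0,0],0],
])

```text
time: 37.0
ee_pos: [0.6321, -0.1445, 0.0797]
eef_rot: [0.998, 0.066, 0.0, -0.0]
ft_force: [0.8, 3.5, 5.3]
width: 0.0007
grip_force: 2.6
```

drive_tool([
  [[0,0,1],0],
  [[0,0,1.5],0],
  [[0,0,2],0],
  [[0,0,2],0],
  [[0,0,2],0],
  [[0,0,2],0],
  [[0,0,2.5],0],
  [[0,0,2.5],0],
  [[0,0,0],0],
  [[0,0,0],0],
])

```text
time: 38.25
ee_pos: [0.6317, -0.1446, 0.2341]
eef_rot: [0.998, 0.066, -0.0, -0.0]
ft_force: [0.8, 0.3, -1.1]
width: 0.0003
grip_force: 0.0
```

Run:
```python
from h import *
c,s=wsnap('w8.png')
import pickle;pickle.dump({k:np.array(c[k]) for k in('color','intrinsics','R','t')},open('w8.pkl','wb'))
cv2.imwrite('pics/m8.png',cv2.resize(cv2.imread('pics/w8.png')[100:300,60:460],(800,400)))
t=snap('top','top8.png')
d=cv2.absdiff(cv2.imread('pics/top0.png'),cv2.imread('pics/top8.png')).max(2)
for n,(u,v) in dict(mug=(344,243),caddy=(240,179),jar=(280,138),shaker=(389,146),spoon=(330,136),bowl=(440,221)).items(): print(n,d[v-12:v+12,u-12:u+12].mean())
```

```text
mug 2.1822916666666665
caddy 2.109375
jar 2.3368055555555554
shaker 72.06770833333333
spoon 2.6180555555555554
bowl 17.225694444444443
```

View pics/m8.png

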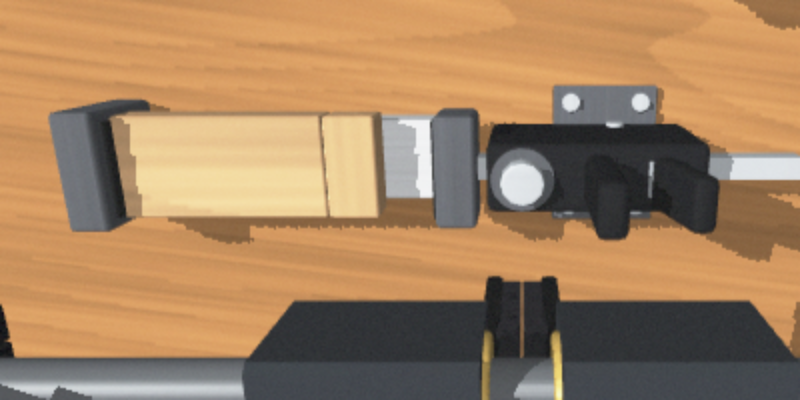

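Run:
```python
from h import *
import pickle;c=pickle.load(open('w8.pkl','rb'))
th=np.radians(7.5);ey=np.array([-np.sin(th),np.cos(th)])
f=lambda u,v,z:1000*onz(c,u/2+60,v/2+100,z)[:2]@ey
j=f(433,170,.058);b=f(322,170,.044);e=f(381,170,.044);k=f(522,184,.08);x=f(118,170,.044)
print('jaw-end',e-j,'endlen',b-e,'main',x-b,'jaw-button',j-k)
```

```text
jaw-end 29.85144164889266 endlen 31.693620475727357 main 109.5871450166933 jaw-button 45.838765765258785
```

Run:
```python
from h import *
import pickle
th=np.radians(7.5);ex=np.array([np.cos(th),np.sin(th)]);ey=np.array([-np.sin(th),np.cos(th)])
B=np.array([.6322,-.1447])
for w in('w4','w8'):
    c=pickle.load(open(w+'.pkl','rb'));g=cv2.cvtColor(c['color'],cv2.COLOR_RGB2GRAY)
    a=np.arange(10,60,.5)
    rows=[]
    for lat in(-8,-4,0,4,8):
        P=np.array([proj(c,[*(B+ex*lat/1000+ey*q/1000),.058]) for q in a],np.float32)
        rows.append(cv2.remap(g,P[:,:1],P[:,1:],cv2.INTER_LINEAR).ravel())
    m=np.mean(rows,0);print(w,[(float(q),int(x)) for q,x in zip(a[20::2],m[20::2])])
```

```text
w4 [(20.0, 75), (21.0, 107), (22.0, 86), (23.0, 57), (24.0, 52), (25.0, 61), (26.0, 76), (27.0, 92), (28.0, 108), (29.0, 109), (30.0, 108), (31.0, 109), (32.0, 108), (33.0, 107), (34.0, 107), (35.0, 106), (36.0, 106), (37.0, 107), (38.0, 110), (39.0, 110), (40.0, 112), (41.0, 112), (42.0, 114), (43.0, 113), (44.0, 112), (45.0, 113), (46.0, 110), (47.0, 150), (48.0, 170), (49.0, 170), (50.0, 169), (51.0, 169), (52.0, 170), (53.0, 170), (54.0, 169), (55.0, 167), (56.0, 136), (57.0, 91), (58.0, 89), (59.0, 89)]
w8 [(20.0, 133), (21.0, 137), (22.0, 138), (23.0, 122), (24.0, 76), (25.0, 67), (26.0, 80), (27.0, 98), (28.0, 112), (29.0, 114), (30.0, 113), (31.0, 113), (32.0, 112), (33.0, 112), (34.0, 112), (35.0, 111), (36.0, 111), (37.0, 113), (38.0, 115), (39.0, 116), (40.0, 116), (41.0, 119), (42.0, 121), (43.0, 118), (44.0, 118), (45.0, 118), (46.0, 106), (47.0, 104), (48.0, 226), (49.0, 241), (50.0, 241), (51.0, 241), (52.0, 241), (53.0, 241), (54.0, 238), (55.0, 200), (56.0, 185), (57.0, 178), (58.0, 179), (59.0, 177)]
```

The jaw's back edge is in the same place before and after (25 to 28 mm from the button), so it is fully back. The end piece is tight.

```bash
python3 -c "
from bench import r
print(r.close_job())"
```

```text
the job is handed in; nothing more can be done
None
```

The end piece is pressed tight, the jaw has sprung right back, the board is lying in the clamp, and the job was handed in at about 38 s; I touched none of the other kitchen things, though the arm hid the shaker and part of the bowl in my last check.

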